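# Release the seasoning carousel and hold the knobbed jar at the front

### The job

The seasoning carousel is braked: first press its pedal all the way down to the stop so that the weighted brake arm is thrown back off the turntable, and let the pedal come up again. Then gently turn the carousel by the one jar that has a tall wooden knob until that jar stands centred in front, in line with the pointer tongue on the base, and finish while still gripping that jar by its knob, holding the turntable still. Do not push the other things on the counter about.

Things in the scene. Friction and masses are not known exactly. Their poses are not given: they have to be found in the camera images.
- base: Fixed carousel base: round wooden plate 236 mm across, 12 mm thick; origin at its underside centre, on the turntable's upright axis. -x is its front: a flat aluminium pointer tongue 26 mm wide lies there, ending 183 mm from the axis. On its -y side a wooden strip 90 mm wide carries the brake and the pedal, ending 320 mm from the axis.
- turn_axis (a point): Point on the turntable's upright axis, at the top of its disc, 70 mm above the counter. The disc is wooden, 220 mm across, and turns either way at least a full turn from any start, with about 0.06 N m friction once the brake is off (about 0.3 N m more with it on).
- carousel: The turntable with its six jars fixed upright on a circle of 70 mm radius, 60 degrees apart. Origin on the axis at the disc's underside, 55 mm above the counter; the marked jar stands towards its -x. Jars are glass, 44 mm across, with flat steel lids, tops 160 mm above the counter; only the marked one has a wooden knob on its lid.
- jar_knob (a point): Centre of the marked jar's knob, where to grip it from above: 186 mm above the counter. The knob has a stem 14 mm across from 160 to 172 mm, then a cylinder 26 mm across up to 200 mm. It is round, so fingers may take it at any yaw. It circles the turntable's axis at 70 mm.
- front_spot (a point): Where the centre of the knob must be when its jar stands in front: fixed to the base, 70 mm from the axis towards the pointer tongue, 186 mm above the counter.
- pedal_pad (a point): Centre of the top face of the pedal's rubber pad, 50 x 50 mm, where to press straight down with closed fingers. About 56 mm above the counter when up and 33 mm when pressed to the stop; it lies 279 mm from the turntable's axis on the base's -y side. Nothing stands within 55 mm of it at gripper height.
- pedal (a joint): Pedal angle, rad: 0 up, 0.25 fully down on its stop (about 23 mm of travel at the pad). It springs back up by itself; about 3 N at the pad starts it moving, 6 N throws the brake arm about half way down, and 6 N brings it to the stop.
- brake (a joint): Brake arm angle, rad: steel rod with a 52 mm ball on top, 150 mm from the axis on the base's -y side. Near 0 its rubber shoe leans on the turntable's rim (on). Pressing the pedal swings it past upright (0.3) before the stop; it then falls outward to 0.75 and stays (off). Ball at most 137 mm above the counter, reaching at most 213 mm from the axis.
- tumbler: Green glass tumbler, 72 mm across, 110 mm high, loose; origin at its underside centre. Leave it alone.
- mug: White mug, 76 mm across, 85 mm high, loose; origin at its underside centre. Leave it alone.
- spoon: Small wooden spoon, 190 mm long, lying loose. Leave it alone.
- ice_tray: White plastic ice tray, 100 x 260 x 35 mm, loose; origin at its underside centre. Leave it alone.
- bowl: White bowl, 140 mm across, 60 mm high, loose; origin at its underside centre. Leave it alone.
- pepper_pot: Small glass pot with a steel cap, 44 mm across, 75 mm high, loose on the counter; origin at its underside centre. Leave it alone.

How it is judged (in metres and radians):
On the way, in this order (a step that is already met when the one before it is completed fails the run):
1. the pedal is pressed down to its stop, the turntable not yet turned (value of joint pedal above 0.225 rad and distance of jar_knob from where it was at the start of the episode below 0.015 m), for 0.1 s.
2. the pedal is let up again and the brake arm stays thrown back (value of joint pedal below 0.04 rad and value of joint brake above 0.5 rad and not (horizontal distance between jar_knob and front_spot below 0.012 m)), for 0.1 s.
3. the knobbed jar is brought to the front, gripped (horizontal distance between jar_knob and front_spot below 0.012 m and contact force between the fingers and carousel above 2 N), for 0.2 s.
At the end, for the whole second after the job is handed in: Knob centre within 12 mm (horizontally) of its front spot, turntable slower than 0.05 rad/s, fingers on the knob (TCP within 30 mm of its centre) bearing on the carousel with over 2 N, pedal up (under 0.04 rad), brake arm thrown back (over 0.5 rad) (all of step 3 and angular speed of carousel below 0.05 rad/s and distance between the grasp point and jar_knob below 0.03 m and value of joint pedal below 0.04 rad and value of joint brake above 0.5 rad); the arm keeps its last pose, push and grip.
It fails at once if another thing on the counter is pushed more than 30 mm or tipped over (distance of any of tumbler, mug, spoon, ice_tray, bowl, pepper_pot from where it was at the start of the episode above 0.03 m or angle between any of tumbler, mug, pepper_pot's own z axis and vertical above 0.6 rad).
It fails at once if the turntable is spun hard (over 3 rad/s) (angular speed of carousel above 3 rad/s).
It also fails if it takes over 51 s, if anything falls off the work surface, if the arm or the gripper's body presses on something with over 40 N, if the wrist force passes 120 N, or if a joint passes its speed limit or range.

### The arm

A 6-joint arm with a two-finger parallel gripper is mounted at the origin on the work surface. World frame = base frame: x ahead of the robot, y to its left, z up, the work surface at z = 0. Lengths are in m, angles in degrees, forces in N, time in s.
With the tool pointing down it reaches from about 0.3 to 0.75 m from the base axis. Payload 8.5 kg.
Tool frame: the origin (TCP) lies between the finger pads, 19 mm behind the fingertips; this is the grasp point; z points along the fingers, y is the line along which they close (so a half turn about z gives the same grasp; the last joint's range is limited). The gripper opens to 85 mm and grips with 20 to 120 N. Pads are 22 mm wide; open, the fingers measure 114 mm over their backs; the gripper's body (76 mm by 85 mm) begins 54 mm behind the grasp point. The pads swing forward as they close: fully open they stand 13 mm farther back than shut.
Start: joints at [-79.315, 21.807, 74.336, -0, 83.858, -12.336], TCP at [0.215, -0.506, 0.25] pointing down, gripper open.
Joint ranges: [-178.18, 178.18], [-50.72, 133.34], [12.68, 142.11], [-81.47, 261.47], [9.98, 163.14], [-165.26, 165.26]. Speed limits (degrees/s): [136.94, 136.94, 180, 180, 180, 180].

### API

Orientations are given as a 3x3 rotation matrix whose columns are the frame's x, y, z axes.
In Python, from rig import env, optics gives the robot as it stands.
- The arm moves only by the shell command python3 -m jog 'ROWS' [OPENING] [FORCE]. ROWS is JSON, a list of rows, each an object with "linear": the shift along the tool's x, y, z in units of 40 mm (1.0 is 40 mm), a list of three; "roll": the turn about the tool's z in units of 5 degrees (1.0 is 5 degrees). A call has 1 to 12 rows; each row shifts and turns the commanded pose from where the row before left it, along the tool's axes as they then stand; what a row does not reach is not made up. A row lasts 1/12 s, in which the tool goes at most 41.7 mm and 7.16 degrees, less where a joint would pass 70% of its speed; a pose out of reach is approached as far as the arm can. A call is refused whole if a number of a shift passes 1 or a number of a turn 1, either way. A call with a gripper value outside its range is refused whole. OPENING is the opening, from -1 (shut) to 1 (fully open), set as the call begins (- or left out, the last holds). The fingers move at their own pace and stop on an object; FORCE is the grip in N (left out, the last holds). Time passes only in rows, so rows that do not move let the fingers close. It gives the time, the measured TCP pose, the force, the opening and the grip force at its end, in the units of the state.
- env.observe(): the state, without advancing time (a new reading comes with each control period).
- optics.get_image(name): name is "scene" or "top"; returns the picture (480x640x3 uint8, red, green, blue); there is no depth.
- optics.calibration(name): a dict with "fov_y" (degrees; the focal length in pixels is half the picture's height over the tangent of half this angle, whatever the lens; pixels are square), "cx", "cy" (the principal point, pixels), "T" (4x4, takes a point from camera to world coordinates). Camera axes: x right, y down, z forward; pixel columns grow to the right and rows downward; lengths in m; the calibration is good to about 2 mm. A picture is of the moment at which its call begins. calibration takes no time and is no camera call.
- env.close_job(): hands the job in; it is judged then, once.
The state is a dict: "time_s": time; "q": joint angles; "qvel": joint speeds; "joint_efforts": joint torques, N m; "position": TCP position; "tool_rot": TCP orientation; "ft_force": force on the tool from outside, world axes, zero at the start; "wrist_torque": the same for the moment, N m; "grip_width": finger opening in m; "gripper_force": force on a finger pad.
Only numpy, scipy, OpenCV 4.12 (cv2) and the standard library are available. Lean on these libraries where they do the work, as an engineer would, in place of code of your own. Each camera call takes 0.05 s, during which the arm holds its last target. There are 200 camera calls.

## Working session

There is one attempt and no reset: what is moved stays moved. The work goes in short steps, Python scripts to look and compute and a shell command to move; the robot and the scene stay as the last step left them, time stands still between calls to the robot, and variables do not carry over. Pictures are saved under pics/ and viewed, at most 10 in all, crops included, and the job is handed in when it is done.

```bash
mkdir -p pics
python3 - <<'E'
from rig import env, optics
import cv2
for n in("scene","top"):
    cv2.imwrite(f"pics/{n}0.png",optics.get_image(n)[:,:,::-1]); c=optics.calibration(n); print(n,c)
s=env.observe(); print(s)
E
```

```text
scene {'fov_y': 44.52330254779772, 'cx': 318.0755017807905, 'cy': 237.30741912924714, 'T': array([[-0.832501  ,  0.44936476, -0.32405771,  1.05583318],
       [ 0.55389704,  0.66258332, -0.50416407,  0.68000791],
       [-0.01183833, -0.5992117 , -0.80050309,  1.31316845],
       [ 0.        ,  0.        ,  0.        ,  1.        ]])}
top {'fov_y': 48.26783746978036, 'cx': 313.6385185484579, 'cy': 245.8885606683637, 'T': array([[ 5.61547357e-04, -9.88012515e-01,  1.54372780e-01,
         4.04021823e-01],
       [-9.99993702e-01, -1.38506954e-05,  3.54893629e-03,
        -4.56083507e-02],
       [-3.50425529e-03, -1.54373801e-01, -9.88006301e-01,
         1.29158105e+00],
       [ 0.00000000e+00,  0.00000000e+00,  0.00000000e+00,
         1.00000000e+00]])}
{'time_s': 0.1, 'q': array([-7.93164116e+01,  2.18379999e+01,  7.43778669e+01, -1.13175084e-03,
        8.38565674e+01, -1.23362714e+01]), 'qvel': array([-0.00055506, -0.06981636, -0.23102624,  0.09888239,  0.00532372,
       -0.05369224]), 'joint_efforts': array([ 4.28365587e-03, -4.49216938e+01, -2.31658155e+01, -1.59457563e-04,
        3.65576532e-03,  2.49552912e-06]), 'position': array([ 0.21502452, -0.50598424,  0.24948032]), 'tool_rot': array([[ 9.20368564e-01,  3.91051969e-01, -2.53665659e-04],
       [ 3.91051971e-01, -9.20367764e-01,  1.23866049e-03],
       [ 2.50914927e-04, -1.23922063e-03, -9.99999201e-01]]), 'ft_force': array([-0.53471623, -0.20758283,  0.14628862]), 'wrist_torque': array([ 0.0183492 , -0.04084617, -0.05614588]), 'gripper_force': 0.0, 'grip_width': 0.08545780906083633}
```

View pics/top0.png

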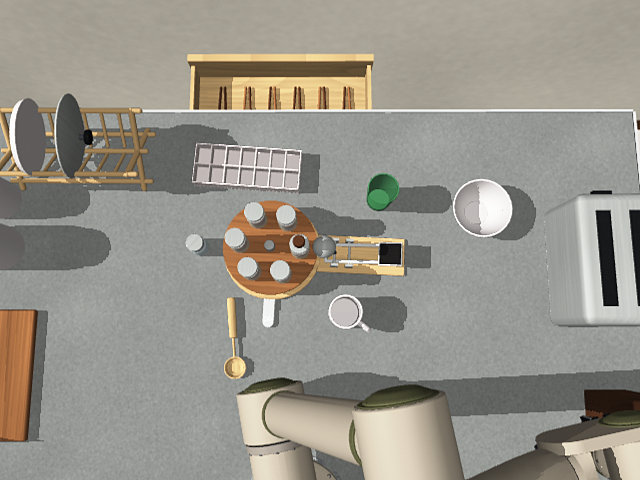

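View pics/scene0.png

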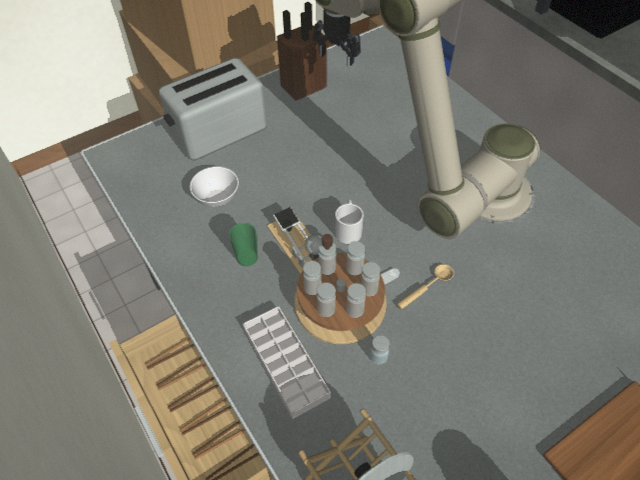

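The top view shows the carousel hub at about (269,245), the knob at (299,240), the pedal pad at (390,253) and the tongue tip at (268,325). I'll enlarge that area.

Run:
```python
import cv2
a=cv2.imread("pics/top0.png")[190:340,215:415]
cv2.imwrite("pics/crop0.png",cv2.resize(a,None,fx=4,fy=4,interpolation=cv2.INTER_CUBIC))
b=cv2.imread("pics/scene0.png")[195:345,250:450]
cv2.imwrite("pics/crop1.png",cv2.resize(b,None,fx=4,fy=4,interpolation=cv2.INTER_CUBIC))
```

```text
(no output)
```

View pics/crop0.png

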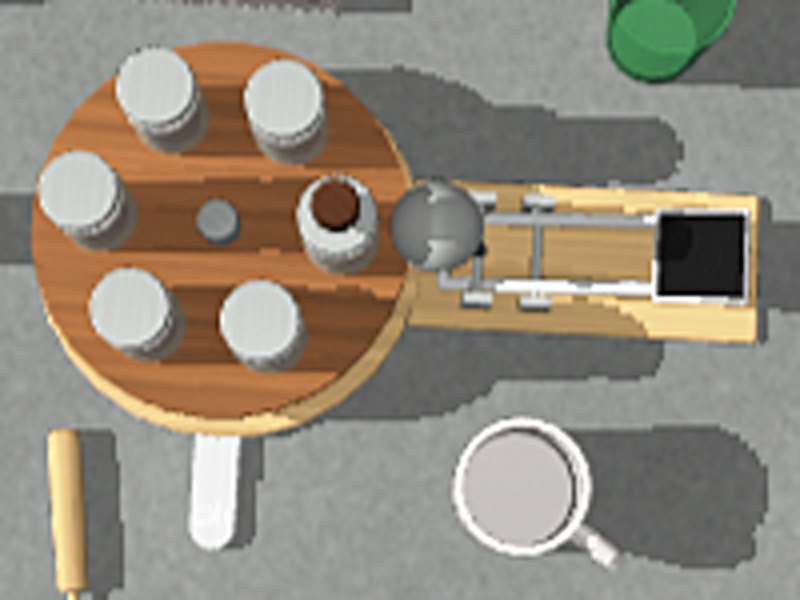

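View pics/crop1.png

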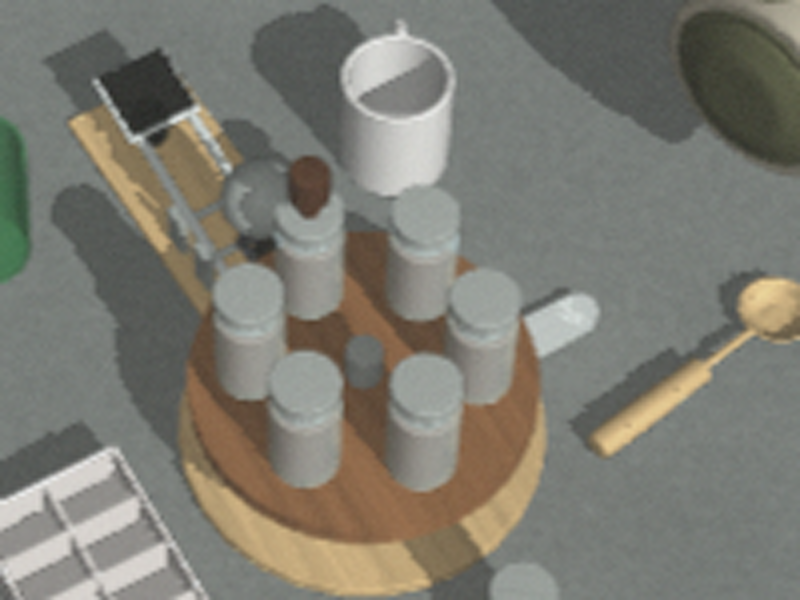

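Crop readings, top view: knob top (335,203), pad centre (702,255), tongue centre line about (215,440) to (212,540), mug at (522,487). Crop readings, scene view: knob top (310,168), pad (146,93). Five lids are visible in each. Next I fit the axis, the jar angle and the base yaw from these.

```bash
cat > g.py <<'E'
import numpy as np
from rig import optics
def ray(n,u,v,z,off=None):
    c=optics.calibration(n); T=c["T"]; f=240/np.tan(np.radians(c["fov_y"]/2))
    if off is not None: u,v=(u+.5)/4-.5+off[0],(v+.5)/4-.5+off[1]
    d=T[:3,:3]@[(u-c["cx"])/f,(v-c["cy"])/f,1]; o=T[:3,3]
    return (o+d*(z-o[2])/d[2])[:2]
E
python3 - <<'E'
from g import *
from scipy.optimize import least_squares
t=lambda u,v,z:ray("top",u,v,z,(215,190)); s=lambda u,v,z:ray("scene",u,v,z,(250,195))
L={}
for n,f,pts,k in(("top",t,[(155,84),(283,95),(80,188),(128,303),(260,315)],(335,203)),("scene",s,[(425,213),(484,297),(426,382),(306,382),(248,293)],(310,168))):
    P=np.array([f(*p,.16) for p in pts]); K=f(*k,.2)
    def res(x):
        M=np.array([x[:2]+.07*np.array([np.cos(x[2]+i*np.pi/3),np.sin(x[2]+i*np.pi/3)]) for i in range(6)])
        return np.r_[M[0]-K,np.concatenate([ (M-p)[np.argmin(np.linalg.norm(M-p,axis=1))] for p in P])]
    c0=P.mean(0); a0=np.arctan2(*(K-c0)[::-1]) 
    r=least_squares(res,np.r_[c0,a0]); print(n,"axis",r.x[:2],"ang",np.degrees(r.x[2]),"rms",np.sqrt(2*r.cost/12),"K",K)
print("pad",t(702,255,.056),s(146,93,.056))
print("tongue",t(217,440,.014),t(212,540,.014),"end",t(757,197,.012),t(755,341,.012))
print("hub",t(217,215,.08),s(365,345,.08))
print("mug",t(522,487,.085),s(398,80,.085))
E
```

```text
top axis [0.59470448 0.05962099] ang -95.69797126019479 rms 0.0009030009546353527 K [ 0.58610679 -0.01014576]
scene axis [0.59420967 0.060311  ] ang -95.41268946554747 rms 0.0007636674363883265 K [ 0.58630528 -0.01070352]
pad [ 0.57943753 -0.21926622] [ 0.58264612 -0.21662959]
tongue [0.47433611 0.06532884] [0.41552978 0.06748843] end [ 0.62114273 -0.25948682] [ 0.53365993 -0.256065  ]
hub [0.59915595 0.06132751] [0.58467269 0.04790076]
mug [ 0.44430304 -0.11178069] [ 0.44718519 -0.11008901]
```

```bash
python3 -m jog '[{"linear":[0,0,0],"roll":0.86},{"linear":[0,0,0],"roll":0.86},{"linear":[0,0,0],"roll":0.86},{"linear":[0,0,0],"roll":0.86},{"linear":[0,0,0],"roll":0.86},{"linear":[0,0,0],"roll":0.86}]' -1 20
python3 -m jog '[{"linear":[0.36,-0.32,0],"roll":0},{"linear":[0.36,-0.32,0],"roll":0},{"linear":[0.36,-0.32,0],"roll":0},{"linear":[0.36,-0.32,0],"roll":0},{"linear":[0.36,-0.32,0],"roll":0},{"linear":[0.36,-0.32,0],"roll":0},{"linear":[0.36,-0.32,0],"roll":0},{"linear":[0.36,-0.32,0],"roll":0},{"linear":[0.36,-0.32,0],"roll":0},{"linear":[0.36,-0.32,0],"roll":0},{"linear":[0.36,-0.32,0],"roll":0},{"linear":[0.36,-0.32,0],"roll":0}]'
python3 -m jog '[{"linear":[0.36,-0.32,0],"roll":0},{"linear":[0.36,-0.32,0],"roll":0},{"linear":[0.36,-0.32,0],"roll":0},{"linear":[0.36,-0.32,0],"roll":0},{"linear":[0.36,-0.32,0],"roll":0},{"linear":[0.36,-0.32,0],"roll":0},{"linear":[0.36,-0.32,0],"roll":0},{"linear":[0.36,-0.32,0],"roll":0},{"linear":[0.36,-0.32,0],"roll":0},{"linear":[0.36,-0.32,0],"roll":0},{"linear":[0.36,-0.32,0],"roll":0},{"linear":[0,0,0],"roll":0}]'
python3 -c "
from rig import env;s=env.observe();print(s['q'],s['tool_rot'],s['position'])"
```

```text
time_s: 0.6
position: [0.2151, -0.506, 0.2497]
tool_rot: [[0.999, -0.052, -0.0], [-0.052, -0.999, 0.001], [-0.0, -0.001, -1.0]]
ft_force: [-0.3, 0.6, 0.8]
grip_width: 0.0122
gripper_force: 0.0
time_s: 1.6
position: [0.3957, -0.3603, 0.2497]
tool_rot: [[0.999, -0.049, -0.0], [-0.049, -0.999, 0.001], [-0.0, -0.001, -1.0]]
ft_force: [-0.9, -1.0, 0.1]
grip_width: -0.0
gripper_force: 0.0
time_s: 2.6
position: [0.5619, -0.2261, 0.2493]
tool_rot: [[0.999, -0.046, -0.0], [-0.046, -0.999, 0.001], [-0.0, -0.001, -1.0]]
ft_force: [-1.1, 0.3, -0.9]
grip_width: -0.0006
gripper_force: 0.0
[-3.31234435e+01  2.75373618e+01  6.49655229e+01  4.73473111e-02
  8.75457664e+01  5.94954425e+01] [[ 9.98953889e-01 -4.57281161e-02 -2.59974128e-04]
 [-4.57277871e-02 -9.98953269e-01  1.15543333e-03]
 [-3.12537794e-04 -1.14233658e-03 -9.99999299e-01]] [ 0.56185446 -0.22606127  0.2493308 ]
```

```bash
python3 -m jog '[{"linear":[0.24,-0.11,0.3],"roll":0},{"linear":[0.24,-0.11,0.4],"roll":0},{"linear":[0,0,0.5],"roll":0},{"linear":[0,0,0.5],"roll":0},{"linear":[0,0,0.5],"roll":0},{"linear":[0,0,0.5],"roll":0},{"linear":[0,0,0.4],"roll":0},{"linear":[0,0,0.3],"roll":0},{"linear":[0,0,0.3],"roll":0},{"linear":[0,0,0.2],"roll":0},{"linear":[0,0,0],"roll":0},{"linear":[0,0,0],"roll":0}]'
python3 -m jog '[{"linear":[0,0,0.1],"roll":0},{"linear":[0,0,0.1],"roll":0},{"linear":[0,0,0.1],"roll":0},{"linear":[0,0,0.1],"roll":0},{"linear":[0,0,0.1],"roll":0},{"linear":[0,0,0],"roll":0}]'
python3 -m jog '[{"linear":[0,0,0.1],"roll":0},{"linear":[0,0,0.1],"roll":0},{"linear":[0,0,0.1],"roll":0},{"linear":[0,0,0],"roll":0}]'
```

```text
time_s: 3.6
position: [0.5796, -0.2205, 0.0936]
tool_rot: [[0.999, -0.049, -0.001], [-0.049, -0.999, 0.0], [-0.001, -0.0, -1.0]]
ft_force: [0.6, 0.6, 0.2]
grip_width: 0.0001
gripper_force: 0.0
time_s: 4.1
position: [0.5799, -0.2207, 0.0737]
tool_rot: [[0.999, -0.049, 0.0], [-0.049, -0.999, -0.001], [0.0, 0.001, -1.0]]
ft_force: [0.3, -1.2, 3.2]
grip_width: 0.0001
gripper_force: 1.5
time_s: 4.43
position: [0.5801, -0.2209, 0.0622]
tool_rot: [[0.999, -0.049, 0.001], [-0.049, -0.999, -0.001], [0.001, 0.001, -1.0]]
ft_force: [1.0, -2.1, 3.2]
grip_width: -0.0001
gripper_force: 1.8
```

Contact at about the expected height. Pressing on.

```bash
python3 -m jog '[{"linear":[0,0,0.1],"roll":0},{"linear":[0,0,0.1],"roll":0},{"linear":[0,0,0.05],"roll":0},{"linear":[0,0,0],"roll":0}]'
python3 -m jog '[{"linear":[0,0,0.05],"roll":0},{"linear":[0,0,0],"roll":0},{"linear":[0,0,0],"roll":0}]'
```

```text
time_s: 4.77
position: [0.5801, -0.2207, 0.0518]
tool_rot: [[0.999, -0.049, 0.001], [-0.049, -0.999, -0.001], [0.001, 0.001, -1.0]]
ft_force: [0.3, -4.5, 5.7]
grip_width: 0.0
gripper_force: 2.5
time_s: 5.02
position: [0.5801, -0.2207, 0.0511]
tool_rot: [[0.999, -0.048, 0.001], [-0.048, -0.999, -0.001], [0.001, 0.001, -1.0]]
ft_force: [-1.5, -3.9, 10.3]
grip_width: 0.0002
gripper_force: 5.2
```

```bash
python3 -m jog '[{"linear":[0,0,0.07],"roll":0},{"linear":[0,0,0],"roll":0},{"linear":[0,0,0],"roll":0},{"linear":[0,0,0],"roll":0}]'
python3 - <<'E'
from rig import optics
import cv2
a=optics.get_image("scene")[195:345,250:450,::-1]
cv2.imwrite("pics/press.png",cv2.resize(a,None,fx=3,fy=3,interpolation=cv2.INTER_CUBIC))
E
```

```text
time_s: 5.35
position: [0.5802, -0.2208, 0.0504]
tool_rot: [[0.999, -0.048, 0.003], [-0.048, -0.999, -0.002], [0.003, 0.002, -1.0]]
ft_force: [-7.0, -2.1, 25.6]
grip_width: -0.0001
gripper_force: 13.3
```

View pics/press.png

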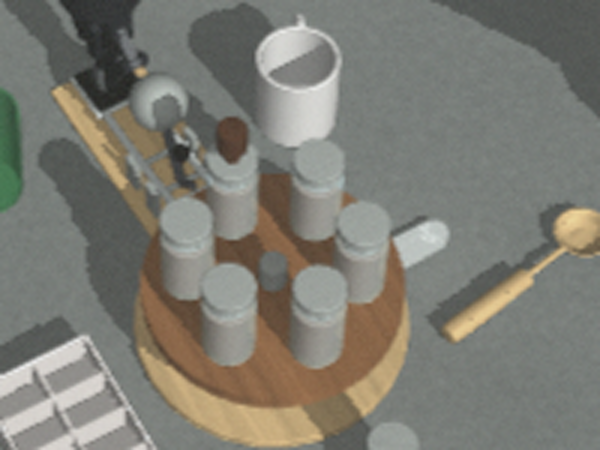

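The picture shows the ball swung back toward the pedal, now at (160,100), with the jars unmoved. The 25 N reading confirms the pedal is on its stop, so I release it and go above the knob.

```bash
python3 -m jog '[{"linear":[0,0,-0.1],"roll":0},{"linear":[0,0,-0.2],"roll":0},{"linear":[0,0,-0.3],"roll":0},{"linear":[0,0,-0.5],"roll":0},{"linear":[0,0,-0.6],"roll":0},{"linear":[0,0,-0.6],"roll":0},{"linear":[0,0,-0.6],"roll":0},{"linear":[0,0,-0.6],"roll":0},{"linear":[0,0,-0.6],"roll":0},{"linear":[0,0,-0.6],"roll":0},{"linear":[0,0,-0.5],"roll":0},{"linear":[0,0,-0.3],"roll":0}]'
python3 -m jog '[{"linear":[0,-0.44,0],"roll":0},{"linear":[0,-0.44,0],"roll":0},{"linear":[0,-0.44,0],"roll":0},{"linear":[0,-0.44,0],"roll":0},{"linear":[0,-0.44,0],"roll":0},{"linear":[0,-0.44,0],"roll":0},{"linear":[0,-0.44,0],"roll":0},{"linear":[0,-0.44,0],"roll":0},{"linear":[0,-0.44,0],"roll":0},{"linear":[0,-0.44,0],"roll":0},{"linear":[0,-0.44,0],"roll":0},{"linear":[0,-0.44,0],"roll":0}]' 1
python3 -m jog '[{"linear":[0,0,0],"roll":-1},{"linear":[0,0,0],"roll":-1},{"linear":[0,0,0],"roll":-1},{"linear":[0,0,0],"roll":-1},{"linear":[0,0,0],"roll":-1},{"linear":[0,0,0],"roll":-1},{"linear":[0,0,0],"roll":-1},{"linear":[0,0,0],"roll":-1},{"linear":[0,0,0],"roll":-1}]'
python3 -m jog '[{"linear":[0,0,0],"roll":-1},{"linear":[0,0,0],"roll":-1},{"linear":[0,0,0],"roll":-1},{"linear":[0,0,0],"roll":-1},{"linear":[0,0,0],"roll":-1},{"linear":[0,0,0],"roll":-1},{"linear":[0,0,0],"roll":-1},{"linear":[0,0,0],"roll":-1},{"linear":[0,0,0],"roll":-1},{"linear":[0,0,0],"roll":0},{"linear":[0,0,0],"roll":0}]'
python3 - <<'E'
from rig import env,optics
import cv2
print(env.observe()['q'])
a=optics.get_image("scene")[165:345,250:450,::-1]
cv2.imwrite("pics/above.png",cv2.resize(a,None,fx=3,fy=3,interpolation=cv2.INTER_CUBIC))
E
```

```text
time_s: 6.4
position: [0.5797, -0.2195, 0.269]
tool_rot: [[0.999, -0.048, 0.0], [-0.048, -0.999, 0.001], [0.0, -0.001, -1.0]]
ft_force: [-0.2, 0.3, -0.4]
grip_width: 0.0003
gripper_force: 0.0
time_s: 7.4
position: [0.5892, -0.0077, 0.2664]
tool_rot: [[0.999, -0.048, -0.003], [-0.048, -0.999, 0.002], [-0.003, -0.001, -1.0]]
ft_force: [0.6, 0.1, -0.4]
grip_width: 0.0853
gripper_force: 0.0
time_s: 8.15
position: [0.5893, -0.0086, 0.2663]
tool_rot: [[0.737, 0.676, -0.003], [0.676, -0.737, 0.002], [-0.001, -0.003, -1.0]]
ft_force: [-0.0, 0.5, -0.4]
grip_width: 0.0854
gripper_force: 0.0
time_s: 9.07
position: [0.5895, -0.0088, 0.2666]
tool_rot: [[0.051, 0.999, -0.002], [0.999, -0.051, 0.001], [0.001, -0.002, -1.0]]
ft_force: [0.1, 0.0, 0.1]
grip_width: 0.0856
gripper_force: 0.0
[-1.23679737e+01  2.53195269e+01  6.58610547e+01  3.11808969e-02
  8.89504676e+01 -9.47050472e+00]
```

View pics/above.png

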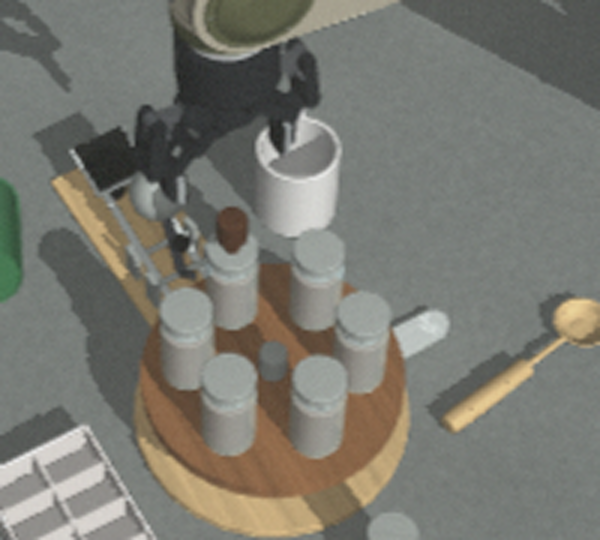

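The brake is off (ball back at about (150,195)), the pedal is up and the open fingers straddle the knob. Descending to grip.

```bash
python3 -m jog '[{"linear":[-0.02,-0.04,0.2],"roll":0},{"linear":[0,0,0.3],"roll":0},{"linear":[0,0,0.3],"roll":0},{"linear":[0,0,0.3],"roll":0},{"linear":[0,0,0.3],"roll":0},{"linear":[0,0,0.3],"roll":0},{"linear":[0,0,0.2],"roll":0},{"linear":[0,0,0.05],"roll":0},{"linear":[0,0,0],"roll":0}]'
python3 -m jog '[{"linear":[0,0,0],"roll":0},{"linear":[0,0,0],"roll":0},{"linear":[0,0,0],"roll":0},{"linear":[0,0,0],"roll":0},{"linear":[0,0,0],"roll":0},{"linear":[0,0,0],"roll":0},{"linear":[0,0,0],"roll":0},{"linear":[0,0,0],"roll":0},{"linear":[0,0,0],"roll":0},{"linear":[0,0,0],"roll":0}]' -1 25
```

```text
time_s: 9.87
position: [0.5881, -0.01, 0.1886]
tool_rot: [[0.049, 0.999, -0.001], [0.999, -0.049, 0.0], [0.0, -0.001, -1.0]]
ft_force: [0.0, -0.2, 1.1]
grip_width: 0.0851
gripper_force: 0.0
time_s: 10.7
position: [0.5885, -0.0101, 0.1896]
tool_rot: [[0.048, 0.999, 0.001], [0.999, -0.048, -0.0], [-0.0, 0.001, -1.0]]
ft_force: [-1.2, -1.0, 5.0]
grip_width: 0.0255
gripper_force: 26.6
```

Gripped: width 25.5 mm at 26 N. In the tool frame the arc is a constant step of 2.5° per row with y of about -0.0766, so I do 12 rows and check.

```bash
python3 -m jog '[{"linear":[0.002,-0.038,0],"roll":0.25},{"linear":[0.005,-0.077,0],"roll":0.5},{"linear":[0.005,-0.077,0],"roll":0.5},{"linear":[0.005,-0.077,0],"roll":0.5},{"linear":[0.005,-0.077,0],"roll":0.5},{"linear":[0.005,-0.077,0],"roll":0.5},{"linear":[0.005,-0.077,0],"roll":0.5},{"linear":[0.005,-0.077,0],"roll":0.5},{"linear":[0.005,-0.077,0],"roll":0.5},{"linear":[0.005,-0.077,0],"roll":0.5},{"linear":[0.005,-0.077,0],"roll":0.5},{"linear":[0.002,-0.038,0],"roll":0.25}]'
python3 - <<'E'
from rig import env
import numpy as np
s=env.observe();d=s['position'][:2]-[.5945,.060];print(np.hypot(*d),np.degrees(np.arctan2(*d[::-1])),s['ft_force'],np.degrees(np.arctan2(s['tool_rot'][1,0],s['tool_rot'][0,0])),s['gripper_force'])
E
```

```text
time_s: 11.7
position: [0.5561, -0.0003, 0.1896]
tool_rot: [[0.507, 0.862, -0.0], [0.862, -0.507, -0.003], [-0.002, 0.001, -1.0]]
ft_force: [-3.6, -7.0, 5.9]
grip_width: 0.025
gripper_force: 26.7
0.07146172364134777 -122.45860175837502 [-3.60483694 -7.00818684  5.88949809] 59.56641832808552 26.727714836597443
```

```bash
python3 -m jog '[{"linear":[-0.03,-0.038,0],"roll":0.25},{"linear":[0,-0.077,0],"roll":0.5},{"linear":[0,-0.077,0],"roll":0.5},{"linear":[0,-0.077,0],"roll":0.5},{"linear":[0,-0.077,0],"roll":0.5},{"linear":[0,-0.077,0],"roll":0.5},{"linear":[0,-0.077,0],"roll":0.5},{"linear":[0,-0.077,0],"roll":0.5},{"linear":[0,-0.077,0],"roll":0.5},{"linear":[0,-0.077,0],"roll":0.5},{"linear":[0,-0.077,0],"roll":0.5},{"linear":[0,-0.038,0],"roll":0.25}]'
python3 - <<'E'
from rig import env
import numpy as np
s=env.observe();d=s['position'][:2]-[.5945,.060];print(np.hypot(*d),np.degrees(np.arctan2(*d[::-1])),s['ft_force'],np.degrees(np.arctan2(s['tool_rot'][1,0],s['tool_rot'][0,0])),s['gripper_force'])
E
```

```text
time_s: 12.7
position: [0.5321, 0.023, 0.1896]
tool_rot: [[0.847, 0.532, 0.003], [0.532, -0.847, 0.0], [0.002, 0.001, -1.0]]
ft_force: [3.7, 2.4, 3.6]
grip_width: 0.0252
gripper_force: 26.5
0.07255629325443932 -149.33847063202765 [3.69631592 2.35761563 3.63904393] 32.10906496624844 26.520531177520752
```

```bash
python3 -m jog '[{"linear":[0.01,-0.046,0],"roll":0.3},{"linear":[0.005,-0.092,0],"roll":0.6},{"linear":[0.005,-0.092,0],"roll":0.6},{"linear":[0.005,-0.092,0],"roll":0.6},{"linear":[0.005,-0.092,0],"roll":0.6},{"linear":[0.005,-0.092,0],"roll":0.6},{"linear":[0.005,-0.092,0],"roll":0.6},{"linear":[0.005,-0.092,0],"roll":0.6},{"linear":[0.005,-0.092,0],"roll":0.6},{"linear":[0.005,-0.092,0],"roll":0.6},{"linear":[0.003,-0.06,0],"roll":0.4},{"linear":[0,-0.03,0],"roll":0.2}]'
python3 -m jog '[{"linear":[0,0,0],"roll":0},{"linear":[0,0,0],"roll":0},{"linear":[0,0,0],"roll":0},{"linear":[0,0,0],"roll":0},{"linear":[0,0,0],"roll":0},{"linear":[0,0,0],"roll":0}]'
python3 - <<'E'
from rig import env,optics
import numpy as np,cv2
s=env.observe();d=s['position'][:2]-[.5945,.060];print(np.hypot(*d),np.degrees(np.arctan2(*d[::-1])),s['ft_force'],np.degrees(np.arctan2(s['tool_rot'][1,0],s['tool_rot'][0,0])),s['gripper_force'])
a=optics.get_image("scene")[165:345,250:450,::-1]; b=optics.get_image("top")[190:340,215:415,::-1]
a=cv2.resize(a,None,fx=2,fy=2,interpolation=cv2.INTER_CUBIC);b=cv2.resize(b,(400,300),interpolation=cv2.INTER_CUBIC)
cv2.imwrite("pics/fin.png",np.hstack([a,np.vstack([b,b[:60]*0])]))
E
```

```text
time_s: 13.7
position: [0.5215, 0.0598, 0.1896]
tool_rot: [[1.0, 0.011, -0.001], [0.011, -1.0, -0.0], [-0.001, 0.0, -1.0]]
ft_force: [-2.0, -0.2, 8.7]
grip_width: 0.0253
gripper_force: 26.9
time_s: 14.2
position: [0.5215, 0.0597, 0.1896]
tool_rot: [[1.0, 0.013, -0.001], [0.013, -1.0, 0.0], [-0.001, -0.0, -1.0]]
ft_force: [-3.6, 0.7, 8.1]
grip_width: 0.0251
gripper_force: 26.9
0.07303782974880253 -179.76062262964183 [-3.60164154  0.71771111  8.10899117] 0.746110308624505 26.926993131637573
```

View pics/fin.png

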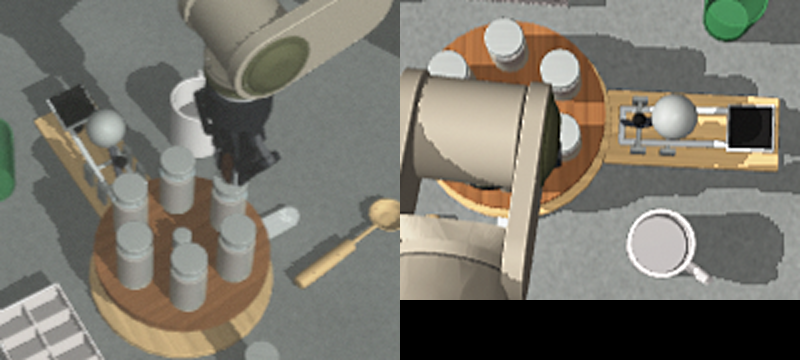

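The picture shows the gripper on the knobbed jar near the tongue, the ball thrown back at (107,128), the pedal up and the other objects untouched. By TCP position I am about 3.5 mm (3°) short, so I trim.

```bash
python3 -m jog '[{"linear":[0,-0.04,0],"roll":0.3},{"linear":[0,-0.045,0],"roll":0.3},{"linear":[0,0,0],"roll":0},{"linear":[0,0,0],"roll":0},{"linear":[0,0,0],"roll":0},{"linear":[0,0,0],"roll":0},{"linear":[0,0,0],"roll":0},{"linear":[0,0,0],"roll":0},{"linear":[0,0,0],"roll":0},{"linear":[0,0,0],"roll":0}]'
python3 - <<'E'
from rig import optics
from g import *
from scipy.optimize import least_squares
import numpy as np,cv2
P=np.array([(.5885,-.0101),(.5561,-.0003),(.5321,.023),(.5215,.0597)])
print(least_squares(lambda c:np.linalg.norm(P-c,axis=1)-.07,[.594,.06]).x)
a=optics.get_image("scene")[195:345,250:450,::-1]
cv2.imwrite("pics/fin2.png",cv2.resize(a,None,fx=4,fy=4,interpolation=cv2.INTER_CUBIC))
E
```

```text
time_s: 15.13
position: [0.5215, 0.0633, 0.1896]
tool_rot: [[0.999, -0.039, -0.0], [-0.039, -0.999, 0.0], [-0.001, -0.0, -1.0]]
ft_force: [-2.0, 1.7, 8.5]
grip_width: 0.0249
gripper_force: 26.9
[0.59155664 0.05993039]
```

View pics/fin2.png

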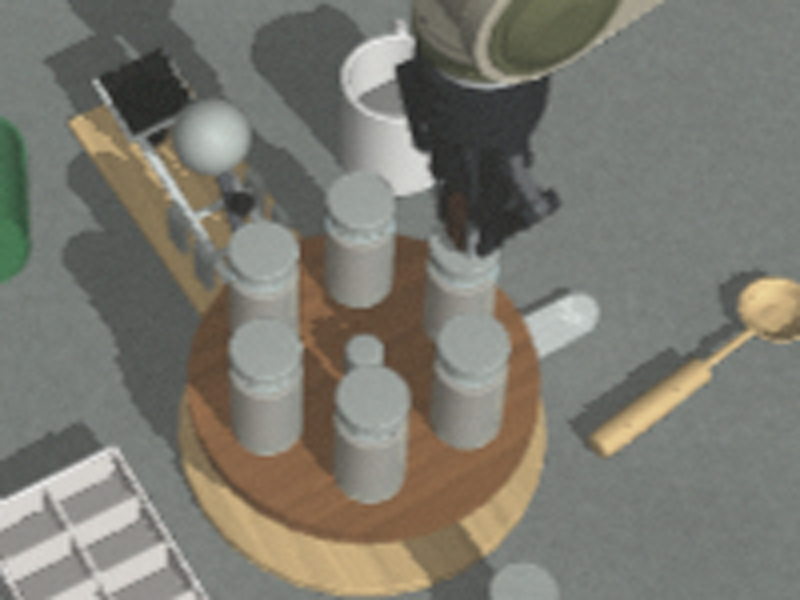

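Lids visible at (360,200), (264,250), (266,349), (372,397) and (473,343). I check the jar angle from these before handing in.

Run:
```python
from g import *
from scipy.optimize import least_squares
P=np.array([ray("scene",u,v,.16,(250,195)) for u,v in((360,200),(264,250),(266,349),(372,397),(473,343))])
def res(x):
    a=x[2]-(np.arange(1,6)*-60)*np.pi/180
    return (x[:2]+.07*np.c_[np.cos(a),np.sin(a)]-P).ravel()
r=least_squares(res,[.594,.06,np.radians(177)]);print(r.x[:2],np.degrees(r.x[2]),np.sqrt(2*r.cost/10))
```

```text
[0.59474731 0.06121616] 177.82280908780413 0.0004015513239849339
```

The jar angle is 177.8° against a target of about 177.2°, which is under 1 mm off. Handing in.

```bash
python3 -c "
from rig import env;print(env.close_job())"
```

```text
the job is handed in; nothing more can be done
None
```

I pressed the pedal to its stop and let it up with the brake arm thrown back, then turned the knobbed jar to the front (about 1 mm off centre by my camera fit) and handed in still gripping it; the hand-in returned no verdict.

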